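Return the panel stepper and click it on to the second field

ROBOT

A 7-joint arm with a two-finger parallel gripper is mounted at the origin on the work surface; the furniture and walls round the work are solid. World frame = base frame: x ahead of the robot, y to its left, z up, the work surface at z = 0. Lengths are in mm, angles in rad, forces in N, time in s.
With the tool pointing down it reaches from about 400 to 875 mm from the base axis. Payload 4.4 kg.
Tool frame: the origin (TCP) lies midway between the tips of the shut fingers; the grasp point (between the pads) lies 19 mm behind it; x points along the fingers, z is the direction in which the jaws open and shut, and the axes are right-handed (so a half turn about x gives the same grasp; the last joint's range is limited). The gripper opens to 85 mm and grips with 20 to 120 N. Pads are 22 mm wide; open, the fingers measure 114 mm over their backs; the gripper's body (76 mm by 85 mm) begins 54 mm behind the grasp point. The pads swing forward as they close: fully open they stand 13 mm farther back than shut.
Start: joints at [1.232, 0.628, 0.038, 1.517, -0.027, 0.996, -0.02], TCP at [175.158, -625.97, 194.213] pointing down, gripper open.
Joint ranges: [-3.06, 3.06], [-0.37, 2.12], [-1.25, 1.32], [0.18, 2.47], [-1.1, 4.24], [0.23, 1.98], [-2.94, 2.94]. Speed limits (rad/s): [2.57, 2.57, 3.14, 3.14, 3.14, 3.14, 3.14].

INTERFACE

Orientations are given as a unit quaternion [w, x, y, z].
In Python, from station import observe, get_image, calibration, job_done gives the robot as it stands.
- The arm moves only by the shell command python3 -m crank 'ROWS' [FORCE]. ROWS is text: rows parted by semicolons, each of 7 numbers parted by spaces: the turn, a rotation vector about the tool's x, y, z scaled (see below), then the shift along the tool's x, y, z scaled (see below), then the closure, from -1 (fully open) to 1 (shut). In form: rx ry rz dx dy dz gripper; .... A call has 1 to 10 rows; each row is the pose to reach, as a shift and turn from the pose measured when the call began, along the tool's axes at that moment; what a row does not reach only later rows make up. The controller multiplies each number of a shift by 0.15 m and each number of a turn by pi/2 rad. A row lasts 1/10 s, in which the tool goes at most 50 mm and 8.59 degrees, less where a joint would pass 70% of its speed; a pose out of reach is approached as far as the arm can. A call with a number of a shift or a turn outside -1 to 1 is refused whole. A call with a gripper value outside its range is refused whole. The fingers move at their own pace and stop on an object; FORCE is the grip in N (left out, the last holds). Time passes only in rows, so rows that repeat a pose let the fingers close. It gives the time, the measured TCP pose, the force and the opening at its end, in the units of the state.
- observe(): the state, without advancing time (a new reading comes with each control period).
- get_image(name): name is "side" or "top" or "wrist"; returns (picture, depth): 400x640x3 uint8, red, green, blue; 400x640 float32, mm along the optical axis (not along the pixel's ray), 0 where there is no reading.
- calibration(name): a dict with "mtx" (3x3 intrinsics, pixels), "R" (3x3) and "t" (3): a world point X has camera coordinates R X + t; the wrist camera has in their place "mount" (4x4, takes a point from camera to tool coordinates, whose origin is the TCP and whose axes are the tool frame's). Camera axes: x right, y down, z forward; pixel columns grow to the right and rows downward; lengths in mm; the calibration is good to about 2 mm. A picture is of the moment at which its call begins: read the wrist's pose just before it. calibration takes no time and is no camera call.
- job_done(): hands the job in, once; it reports no verdict.
The state is a dict: "time": time; "joint_pos": joint angles; "qd": joint speeds; "joint_torque": joint torques, N m; "tcp_pos": TCP position; "orientation": TCP orientation; "wrist_force": force on the tool from outside, world axes, zero at the start; "moment": the same for the moment, N m; "grip_width": opening from 0.0 (shut) to 1.0 (fully open).
Only numpy, scipy, OpenCV 4.12 (cv2) and the standard library are available. Lean on these libraries where they do the work, as an engineer would, in place of code of your own. Each camera call takes 0.05 s, during which the arm holds its last target. There are 200 camera calls.

TASK

The ratcheted panel stepper has run on from the last reading. Flip its pawl right over off the ratchet wheel, turn the dial back (anticlockwise from above) to its home stop, flip the pawl down onto the wheel again, and then click the dial forward (clockwise) two teeth, no more, so that the panel's second field stands under the sight ring. Let go with the pawl down, and leave the pot, tin and tape roll beside it where they are.

Things in the scene. Friction and masses are not known exactly. Their poses are not given: they have to be found in the camera images.
- dial (a joint): dial angle, rad: 0 at the home stop, grows forward (clockwise from above), end stop 2.4. 15 teeth of 0.419 rad. From home, click k is complete (pawl nose fallen behind the tooth) at k x 0.419 - 0.06: 0.36, 0.78, 1.20. Pawl down: turns forward only, back no farther than the last click; pawl over: turns both ways. Stays where left; takes about 0.1 N m. The panel sled moves 15 mm a tooth
- pawl (a joint): angle of the pawl about its level pivot, rad: 0 with its nose down between two teeth, up to 0.14 while riding over a tooth, 1.6 flipped right over against its stop. It is held by its weight (0.16 kg) only: past about 0.68 rad it falls over to 1.6, short of that it falls back onto the wheel
- dial_grip (a point): the dial's grip: a black bar 70 mm long (this frame's x axis), 16 mm thick (its y axis), 38 mm high, from 74 to 112 mm above the worktop, centred on the dial's vertical axis. The point lies on the axis, 98 mm above the worktop, 14 mm below the bar's top. Below it is a steel wheel 116 mm across, its teeth reaching 48 mm above the worktop
- pawl_pivot (a point): fixed point at the middle of the pawl's pivot, 50 mm above the worktop, 108 mm from the dial's axis; frame of the machine: y axis level, from here straight to the dial's axis, x along the pivot, away from the robot, z up. The fixed grey base plate, 230 mm (x) by 360 mm (y) by 12 mm, has its centre 45 mm in x and 108 mm in y from here
- thumb_plate (a point): point on the pawl's thumb plate, mid-thickness, 50 mm from the pivot. The pawl is a dark steel L pivoted at its corner: when down, the plate (24 mm wide along the pivot, 12 mm thick, reaching 66 mm above the pivot) stands upright and the arm lies level towards the dial. Push the plate away from the dial to flip the pawl over; the plate then lies level, the arm upright
- pawl_arm_end (a point): point near the free end of the pawl's arm, mid-thickness, 68 mm from the pivot (arm 24 mm wide, 10 mm thick, ends 70 mm from the pivot). With the pawl flipped over the arm stands upright, its mid-plane 6 mm farther from the dial than the pivot; push it towards the dial to flip the pawl down again
- tester_pot_mid (a point): bystander: small paint tester pot, 49 mm in diameter, 60 mm high, standing on the left end of the base plate; point at its centre
- paint_tin_mid (a point): bystander: small round paint tin, 60 mm in diameter, 55 mm high, on the worktop right of the machine; point at its centre
- tape_roll_mid (a point): bystander: roll of masking tape lying flat, 104 mm in diameter, 25 mm high, on the worktop left of the machine; point at its centre

How it is judged (in metres and radians):
On the way, in this order (a step that is already met when the one before it is completed fails the run):
1. the pawl is flipped right over, off the wheel (value of joint pawl above 1.4 rad), for 0.2 s.
2. the dial is back at its home stop with the pawl still off (value of joint dial below 0.08 rad and value of joint pawl above 1.4 rad), for 0.2 s.
3. the pawl is down between the teeth with the dial at home (value of joint dial below 0.12 rad and value of joint pawl below 0.1 rad), for 0.2 s.
4. the first forward click, with the pawl down (value of joint dial between 0.34 and 0.72 rad and value of joint pawl below 0.2 rad), for 0.1 s.
At the end, for the whole second after the job is handed in: the dial rests at the second click from home (0.75 to 1.06 rad), the pawl is down (under 0.14 rad) and the dial is still (value of joint dial between 0.75 and 1.06 rad and value of joint pawl below 0.14 rad and velocity of joint dial between -0.05 and 0.05 rad/s); the robot touches nothing.
It fails at once if the tester pot is moved by more than 30 mm (distance of tester_pot_mid from where it was at the start of the episode above 0.03 m).
It fails at once if the paint tin is moved by more than 30 mm (distance of paint_tin_mid from where it was at the start of the episode above 0.03 m).
It fails at once if the tape roll is moved by more than 30 mm (distance of tape_roll_mid from where it was at the start of the episode above 0.03 m).
It also fails if it takes over 64 s, if anything falls off the work surface, if the arm or the gripper's body presses on something with over 40 N, if the wrist force passes 120 N, or if a joint passes its speed limit or range.

## Working session

There is one attempt and no reset: what is moved stays moved. The work goes in short steps, Python scripts to look and compute and a shell command to move; the robot and the scene stay as the last step left them, time stands still between calls to the robot, and variables do not carry over. Pictures are saved under pics/ and viewed, about 8 in all and at most 12, crops included, and the job is handed in when it is done.

```bash
mkdir -p pics; ls
python3 - <<'E'
from station import *
import cv2, numpy as np
print(observe())
for n in ("side","top"):
    p,d=get_image(n); np.savez(f"{n}0.npz",p=p,d=d); cv2.imwrite(f"pics/{n}0.png",p[:,:,::-1]); c=calibration(n); print(n,c)
print(calibration("wrist"))
E
```

```text
pics
{'time': 0.0, 'joint_pos': array([ 1.23218809,  0.62936648,  0.03842771,  1.51838628, -0.02700746,
        0.99628922, -0.0199807 ]), 'qd': array([-0.00115971,  0.00067265, -0.00051984, -0.00048735, -0.00114429,
        0.00111477, -0.00021183]), 'joint_torque': array([ 6.29326018e-05, -5.63419175e+01,  1.22631177e+00, -1.93451160e+01,
        1.09681534e-02,  1.03109048e-02,  2.19728065e-06]), 'tcp_pos': array([ 174.98064824, -625.27106308,  193.26985755]), 'orientation': array([ 0.56280505,  0.42776663,  0.56389858, -0.42694798]), 'wrist_force': array([-0.57185132,  0.37269135,  1.93982452]), 'moment': array([ 0.01223436, -0.03177124, -0.0120716 ]), 'grip_width': 0.9975975130225077}
side {'mtx': array([[469.1374277 ,   0.        , 326.57207396],
       [  0.        , 469.1374277 , 208.10858577],
       [  0.        ,   0.        ,   1.        ]]), 'R': array([[-0.97573573, -0.21871617, -0.01015036],
       [-0.08216028,  0.40871666, -0.90895565],
       [ 0.20295192, -0.88606655, -0.41676923]]), 't': array([ 561.84988411,  108.08596763, 1149.19246703])}
top {'mtx': array([[403
[... 167 characters left out ...]
2, -0.99990884, -0.01271092],
       [-0.98717961, -0.00246826, -0.15959425],
       [ 0.15954833,  0.01327492, -0.98710086]]), 't': array([  34.76591916,  565.68393846, 1180.4333533 ])}
{'mtx': array([[301.72494488,   0.        , 317.31607636],
       [  0.        , 301.72494488, 200.70601906],
       [  0.        ,   0.        ,   1.        ]]), 'mount': array([[-1.59814976e-03, -3.21700586e-01,  9.46840102e-01,
        -1.80129128e+02],
       [-4.96306280e-04, -9.46840940e-01, -3.21701708e-01,
         8.34701062e+01],
       [ 9.99998600e-01, -9.84050196e-04,  1.35353160e-03,
         2.92604761e-01],
       [ 0.00000000e+00,  0.00000000e+00,  0.00000000e+00,
         1.00000000e+00]])}
```

View pics/top0.png

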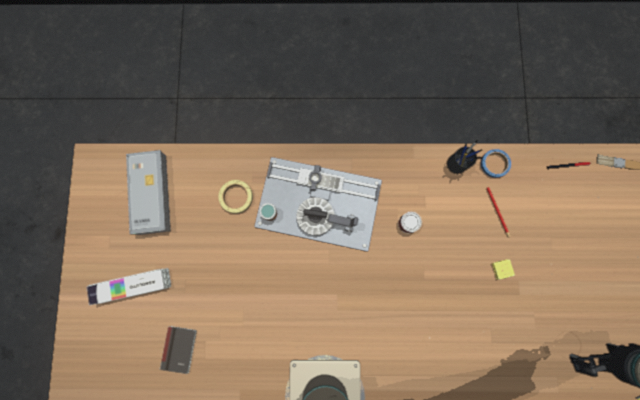

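View pics/side0.png

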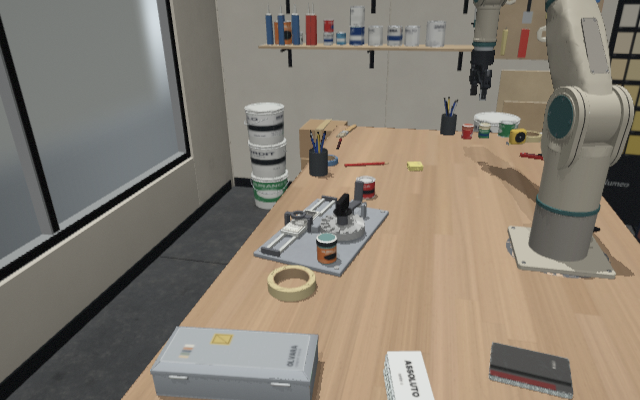

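```bash
cat > h.py <<'E'
import numpy as np, cv2
from station import *
from scipy.spatial.transform import Rotation as Ro
def ray(n,uv,z):
    c=calibration(n); R,t=c["R"],c["t"]
    o=-R.T@t; d=R.T@np.linalg.solve(c["mtx"],[uv[0],uv[1],1.]); return o+d*(z-o[2])/d[2]
def proj(n,X):
    c=calibration(n); q=c["mtx"]@(c["R"]@np.asarray(X,float)+c["t"]); return q[:2]/q[2]
E
python3 - <<'E'
from h import *
p=np.load("top0.npz")["p"]; hsv=cv2.cvtColor(p,cv2.COLOR_RGB2HSV)
m=((hsv[...,0]>95)&(hsv[...,0]<130)&(hsv[...,2]>110)).astype(np.uint8); m[:150]=0;m[260:]=0;m[:,:245]=0;m[:,395:]=0
cs,_=cv2.findContours(cv2.morphologyEx(m,cv2.MORPH_CLOSE,np.ones((9,9))),cv2.RETR_EXTERNAL,2); c=max(cs,key=cv2.contourArea)
W=np.array([ray("top",q[0],12)[:2] for q in c],np.float32)
r=cv2.minAreaRect(W);print(r); B=cv2.boxPoints(r);print(B, m.sum())
# frame: short side ~230 is x
c0=np.array(r[0]); e=[B[1]-B[0],B[2]-B[1]]; e.sort(key=np.linalg.norm); x=e[0]/np.linalg.norm(e[0]); x*=np.sign(x[0]); y=np.array([-x[1],x[0]])
piv=c0-45*x-108*y; dial=c0-45*x
print("x",x,"yaw",np.arctan2(x[1],x[0]),"piv",piv,"dial",dial)
print("px dial",proj("top",[*dial,112]),"piv",proj("top",[*piv,50]))
d=((hsv[...,2]<70)).astype(np.uint8); d[:,:295]=0;d[:,365:]=0;d[:200]=0;d[:240]*=1;d[240:]=0
ys,xs=np.nonzero(d); 
cv2.imwrite("pics/crop_top.png",cv2.resize(p[150:260,240:400,::-1],None,fx=5,fy=5,interpolation=cv2.INTER_CUBIC))
s=np.load("side0.npz")["p"]
cv2.imwrite("pics/crop_side.png",cv2.resize(s[165:280,250:400,::-1],None,fx=5,fy=5,interpolation=cv2.INTER_CUBIC))
E
```

```text
((570.4462280273438, 20.051513671875), (354.6324462890625, 229.11306762695312), 78.0613784790039)
[[ 421.6873  -129.73172]
 [ 645.8446  -177.1269 ]
 [ 719.2052   169.83475]
 [ 495.04785  217.22993]] 5327
x [ 0.9783697  -0.20686372] yaw -0.20836826 piv [504.07830811 -76.30354404] dial [526.41959     29.36038113]
px dial [315.01264039 212.1693002 ] piv [350.34758317 222.44795137]
```

View pics/crop_top.png

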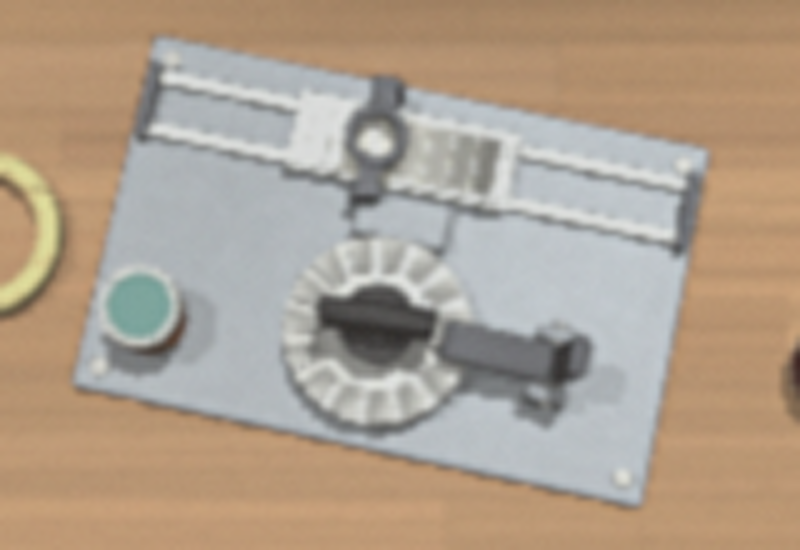

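View pics/crop_side.png

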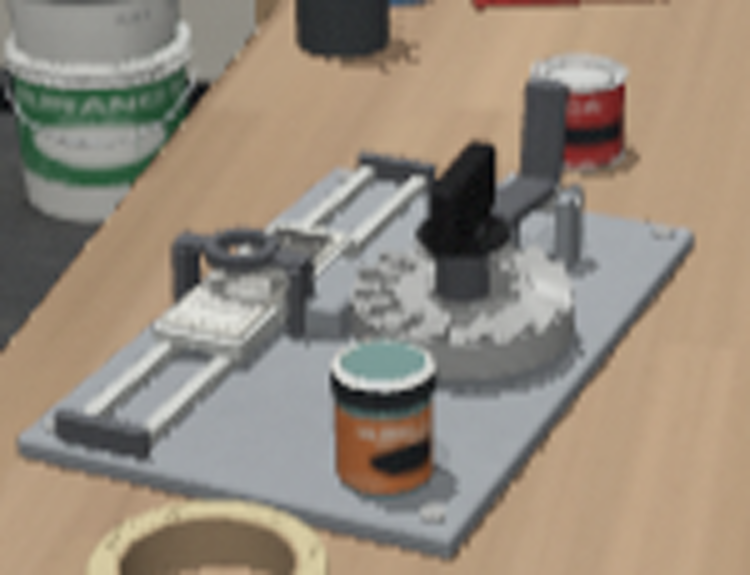

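```bash
cat >> h.py <<'E'
MX=np.array([0.9784,-0.2069,0]); MY=np.array([0.2069,0.9784,0]); PIV=np.array([504.1,-76.3,50]); DIAL=np.array([526.4,29.4,98])
def mach(x,y,z): return PIV*[1,1,0]+MX*x+MY*y+[0,0,z]
def goal(pos,jaw=MX):
    o=observe(); R=Ro.from_quat(np.roll(o["orientation"],-1)).as_matrix()
    X=np.array([0,0,-1.]); best=None
    for s in (1,-1):
        Z=s*np.asarray(jaw); G=np.c_[X,np.cross(Z,X),Z]; rv=Ro.from_matrix(R.T@G).as_rotvec()
        if best is None or np.linalg.norm(rv)<np.linalg.norm(best): best=rv
    sh=R.T@(np.asarray(pos)-o["tcp_pos"])/150
    print("t %.2f"%o["time"],"tcp",o["tcp_pos"].round(1),"F",o["wrist_force"].round(1),"M",o["moment"].round(2),"grip %.3f"%o["grip_width"],"q",o["joint_pos"].round(2))
    rel=o["tcp_pos"]-PIV; print("machine x %.1f y %.1f; jaw yaw %.3f"%(rel@MX,rel@MY,np.arctan2(R[1,2],R[0,2])), "tool->world\n",R.round(2))
    print("turn",(best/(np.pi/2)).round(3),"shift",sh.round(3))
E
python3 -c "
from h import *
goal(mach(0,30,190))
# bystander/bar check
print(ray('top',(304.4,211.6),112),ray('top',(327.2,214.8),112))"
```

```text
t 0.10 tcp [ 175.  -625.4  193.4] F [ 0.2  0.5 -0. ] M [-0.01 -0.03  0.04] grip 1.002 q [ 1.23  0.63  0.04  1.52 -0.03  1.   -0.02]
machine x -208.4 y -605.3; jaw yaw -1.298 tool->world
 [[-0.    0.96  0.27]
 [ 0.    0.27 -0.96]
 [-1.   -0.   -0.  ]]
turn [-0.694 -0.001 -0.001] shift [ 0.028  3.192 -3.111]
[527.97857278  59.74981382 112.        ] [518.93349402  -5.4894356  112.        ]
```

```bash
python3 -m crank '0 0 0 0 0.3 -0.3 1;0 0 0 0 0.6 -0.6 1;0 0 0 0 0.8 -0.8 1;0 0 0 0 1 -1 1;0 0 0 0 1 -1 1;0 0 0 0 1 -1 1' 40
python3 -m crank '0 0 0 0 0.3 -0.3 1;0 0 0 0 0.6 -0.6 1;0 0 0 0 0.8 -0.8 1;0 0 0 0 1 -1 1;0 0 0 0 1 -1 1;0 0 0 0 1 -1 1'
python3 -m crank '0 0 0 0 0.3 -0.3 1;0 0 0 0 0.6 -0.6 1;0 0 0 0 0.8 -0.8 1;0 0 0 0 1 -1 1;0 0 0 0 1 -1 1;0 0 0 0 1 -1 1'
python3 -c "
from h import *
goal(mach(0,30,190))"
```

```text
time: 0.7
tcp_pos: [280.6, -438.3, 193.7]
orientation: [0.564, 0.427, 0.565, -0.425]
wrist_force: [-0.2, 0.0, -0.4]
grip_width: 0.0
time: 1.3
tcp_pos: [385.1, -252.5, 194.1]
orientation: [0.565, 0.426, 0.565, -0.424]
wrist_force: [0.9, -0.7, 0.6]
grip_width: -0.0
time: 1.9
tcp_pos: [489.0, -67.5, 194.4]
orientation: [0.565, 0.426, 0.565, -0.424]
wrist_force: [-1.1, -0.6, -0.6]
grip_width: -0.003
t 1.90 tcp [489.  -67.5 194.4] F [-1.1 -0.6 -0.6] M [-0.05 -0.03  0.04] grip -0.003 q [ 0.11  0.41 -0.04  1.94  0.02  0.79 -1.23]
machine x -16.6 y 5.5; jaw yaw -1.289 tool->world
 [[ 0.    0.96  0.28]
 [ 0.    0.28 -0.96]
 [-1.    0.   -0.  ]]
turn [-0.688 -0.    -0.001] shift [ 0.03   0.175 -0.092]
```

```bash
python3 -m crank '-0.09 0 0 0 0.1 -0.05 1;-0.18 0 0 0 0.18 -0.09 1;-0.27 0 0 0 0.18 -0.09 1;-0.36 0 0 0 0.18 -0.09 1;-0.45 0 0 0 0.18 -0.09 1;-0.54 0 0 0 0.18 -0.09 1;-0.63 0 0 0 0.18 -0.09 1;-0.69 0 0 0 0.18 -0.09 1;-0.69 0 0 0 0.18 -0.09 1'
python3 -c "
from h import *
goal(mach(0,30,190))
o=observe(); p,d=get_image('wrist'); c=calibration('wrist')
np.savez('w0.npz',p=p,d=d)
R=Ro.from_quat(np.roll(o['orientation'],-1)).as_matrix()
T=c['mount']
def pj(X):
    tl=R.T@(X-o['tcp_pos']); q=c['mtx']@(T[:3,:3].T@(tl-T[:3,3])); return tuple(int(v) for v in q[:2]/q[2])
q=p[:,:,::-1].copy()
for X in (mach(0,0,116),mach(0,6,116),mach(0,70,55),mach(0,108,112),mach(12,6,116),mach(-12,6,116)): print(pj(X)); cv2.circle(q,pj(X),2,(0,0,255),-1)
cv2.imwrite('pics/w0.png',q)
"
```

```text
time: 2.8
tcp_pos: [510.2, -51.6, 194.1]
orientation: [0.703, 0.075, 0.703, -0.074]
wrist_force: [0.0, 0.0, 0.3]
grip_width: 0.001
t 2.80 tcp [510.2 -51.6 194.1] F [0.  0.  0.3] M [-0.03 -0.04  0.  ] grip 0.001 q [ 0.28  0.45 -0.33  1.89  0.19  0.83 -0.36]
machine x 0.9 y 25.4; jaw yaw -0.211 tool->world
 [[-0.    0.21  0.98]
 [ 0.    0.98 -0.21]
 [-1.    0.   -0.  ]]
turn [-0.002 -0.    -0.   ] shift [ 0.027  0.031 -0.006]
(315, 221)
(315, 215)
(315, 136)
(314, 98)
(328, 215)
(302, 215)
```

View pics/w0.png

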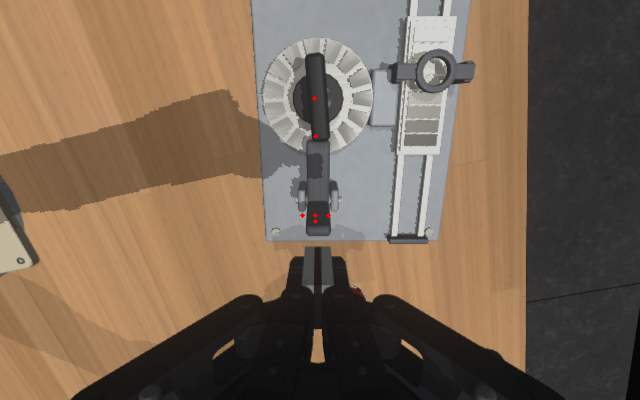

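```bash
python3 -c "
from h import *
W=np.load('w0.npz'); p,d=W['p'],W['d']; c=calibration('wrist'); o=observe()
R=Ro.from_quat(np.roll(o['orientation'],-1)).as_matrix(); T=c['mount']
def pt(u,v):
    q=np.linalg.solve(c['mtx'],[u,v,1.])*d[v,u]; X=R@(T[:3,:3]@q+T[:3,3])+o['tcp_pos']; r=X-PIV; return (r@MX).round(1),(r@MY).round(1),X[2].round(1)
for v in list(range(130,200,12))+list(range(200,242,3)): print(v,pt(318,v),p[v,318])
for u in range(300,340,3): print(u,pt(u,225),pt(u,70))
"
```

```text
130 (np.float64(2.6), np.float64(83.0), np.float64(112.2)) [64 62 63]
142 (np.float64(2.7), np.float64(67.1), np.float64(70.2)) [71 71 74]
154 (np.float64(2.6), np.float64(54.9), np.float64(69.0)) [64 65 65]
166 (np.float64(2.6), np.float64(42.3), np.float64(68.0)) [64 64 66]
178 (np.float64(2.5), np.float64(28.9), np.float64(65.6)) [86 87 89]
190 (np.float64(2.5), np.float64(15.5), np.float64(64.7)) [89 91 93]
200 (np.float64(2.4), np.float64(3.2), np.float64(61.9)) [81 81 83]
203 (np.float64(2.4), np.float64(2.3), np.float64(69.2)) [52 51 51]
206 (np.float64(2.4), np.float64(1.0), np.float64(75.2)) [50 51 51]
209 (np.float64(2.3), np.float64(0.1), np.float64(81.9)) [52 52 52]
212 (np.float64(2.3), np.float64(-0.8), np.float64(88.2)) [50 51 53]
215 (np.float64(2.3), np.float64(-1.1), np.float64(95.7)) [52 52 52]
218 (np.float64(2.3), np.float64(-2.7), np.float64(99.5)) [51 50 51]
221 (np.float64(2.3), np.float64(-3.3), np.float64(105.8)) [51 50 51]
224 (np.float64(2.2), np.float64(-4.0), np.float64(111.5)) [49 47 48]
227 (np.float64(2.2), np.float64(-5.7), np.float64(114.7)) [72 72 
[... 1218 characters left out ...]
2.5))
324 (np.float64(7.9), np.float64(-4.6), np.float64(112.4)) (np.float64(7.6), np.float64(130.0), np.float64(110.9))
327 (np.float64(10.7), np.float64(-4.5), np.float64(112.7)) (np.float64(12.1), np.float64(135.6), np.float64(42.1))
330 (np.float64(13.7), np.float64(-6.3), np.float64(108.5)) (np.float64(15.2), np.float64(135.6), np.float64(41.1))
333 (np.float64(21.8), np.float64(-47.6), np.float64(13.3)) (np.float64(18.4), np.float64(135.8), np.float64(39.0))
336 (np.float64(25.8), np.float64(-48.3), np.float64(11.9)) (np.float64(21.3), np.float64(135.6), np.float64(41.6))
339 (np.float64(29.6), np.float64(-47.5), np.float64(13.8)) (np.float64(24.5), np.float64(135.7), np.float64(39.8))
```

```bash
sed -i 's/PIV=np.array(\[504.1,-76.3,50\])/PIV=np.array([505.8,-78.7,50])/' h.py
python3 -m crank '0 0 0 0.2 0 0.01 1;0 0 0 0.45 0 0.01 1;0 0 0 0.65 0 0.01 1;0 0 0 0.735 0 0.01 1;0 0 0 0.735 0 0.01 1'
python3 -m crank '0 0 0 0 -0.05 0 1;0 0 0 0 -0.1 0 1;0 0 0 0 -0.14 0 1;0 0 0 0 -0.18 0 1;0 0 0 0 -0.22 0 1;0 0 0 0 -0.26 0 1;0 0 0 0 -0.3 0 1;0 0 0 0 -0.34 0 1;0 0 0 0 -0.36 0 1;0 0 0 0 -0.36 0 1'
python3 -c "
from h import *
goal(mach(0,-25,84))"
```

```text
time: 3.35
tcp_pos: [510.5, -52.5, 82.5]
orientation: [0.702, 0.076, 0.704, -0.076]
wrist_force: [-0.2, 0.2, 0.1]
grip_width: -0.001
time: 4.35
tcp_pos: [498.7, -105.9, 82.5]
orientation: [0.702, 0.076, 0.704, -0.077]
wrist_force: [0.0, -0.6, 0.2]
grip_width: 0.003
t 4.35 tcp [ 498.7 -105.9   82.5] F [ 0.  -0.6  0.2] M [ 0.02 -0.04  0.02] grip 0.003 q [ 0.34  0.61 -0.27  2.    0.29  0.57 -0.35]
machine x -1.3 y -28.1; jaw yaw -0.216 tool->world
 [[-0.    0.21  0.98]
 [-0.    0.98 -0.21]
 [-1.   -0.   -0.  ]]
turn [-0.005 -0.002  0.001] shift [-0.01   0.02   0.008]
```

```bash
python3 -m crank '0 0 0 -0.1 0 0 1;0 0 0 -0.3 0 0 1;0 0 0 -0.6 0 0 1;0 0 0 -0.7 0 0 1;0 0 0 -0.7 0.3 0 -1;0 0 0 -0.7 0.6 0 -1;0 0 0 -0.7 0.8 0 -1;0 0 0 -0.7 0.9 0 -1;0 0 0 -0.7 0.9 0 -1'
python3 -c "
from h import *
goal(mach(0,108,80))
o=observe(); p,d=get_image('top'); np.savez('top1.npz',p=p,d=d)
w,dw=get_image('wrist'); np.savez('w1.npz',p=w,d=dw)
cv2.imwrite('pics/two1.png',np.vstack([cv2.resize(p[170:250,270:390,::-1],(450,300)),cv2.resize(w[...,::-1],(450,281))]))
c=calibration('wrist');R=Ro.from_quat(np.roll(o['orientation'],-1)).as_matrix(); T=c['mount']
P=[]
for v in range(0,400,2):
  for u in range(180,460,2):
    if dw[v,u]<=0: continue
    X=R@(T[:3,:3]@(np.linalg.solve(c['mtx'],[u,v,1.])*dw[v,u])+T[:3,3])+o['tcp_pos']; r=X-PIV; y=r@MY;x=r@MX
    if 107<X[2]<117 and 60<y<160 and abs(x)<50: P.append((x,y))
P=np.array(P,np.float32); print(len(P), cv2.minAreaRect(P) if len(P)>5 else None)
"
```

```text
time: 5.25
tcp_pos: [528.2, 28.4, 187.3]
orientation: [0.702, 0.075, 0.704, -0.075]
wrist_force: [-0.4, -0.6, 0.0]
grip_width: 0.844
t 5.25 tcp [528.2  28.4 187.3] F [-0.4 -0.6  0. ] M [-0.    0.06  0.03] grip 0.844 q [ 0.13  0.48 -0.35  1.85  0.21  0.85 -0.53]
machine x -0.2 y 109.4; jaw yaw -0.212 tool->world
 [[-0.    0.21  0.98]
 [ 0.    0.98 -0.21]
 [-1.   -0.   -0.  ]]
turn [-0.002 -0.002  0.   ] shift [ 0.716 -0.009  0.004]
327 ((-0.04221773147583008, 113.41169738769531), (15.781453132629395, 67.32958221435547), 4.839645862579346)
```

View pics/two1.png

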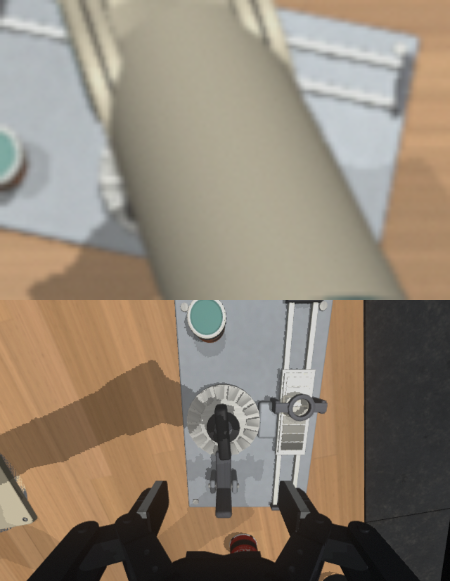

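```bash
cat >> h.py <<'E'
def prof(f,o,u,vs):
    W=np.load(f); d=W['d']; c=calibration('wrist'); R=Ro.from_quat(np.roll(o['orientation'],-1)).as_matrix(); T=c['mount']
    for v in vs:
        X=R@(T[:3,:3]@(np.linalg.solve(c['mtx'],[u,v,1.])*d[v,u])+T[:3,3])+o['tcp_pos']; r=X-PIV
        print(v,(r@MX).round(1),(r@MY).round(1),X[2].round(1),W['p'][v,u])
E
python3 -c "
from h import *
prof('w1.npz',observe(),317,range(130,320,6))"
```

```text
130 0.5 155.7 42.5 [156 155 150]
136 0.4 149.4 42.3 [154 152 147]
142 0.3 142.9 40.6 [193 193 186]
148 0.5 143.2 83.0 [60 59 58]
154 0.7 142.5 110.6 [39 39 38]
160 0.6 137.9 113.2 [69 67 67]
166 0.6 132.5 112.1 [50 48 48]
172 0.5 127.1 111.7 [41 41 41]
178 0.5 121.8 112.1 [43 41 41]
184 0.4 116.3 111.6 [41 40 40]
190 0.4 111.5 114.1 [41 41 39]
196 0.3 105.8 113.5 [42 41 40]
202 0.2 99.6 111.9 [56 55 56]
208 0.2 94.2 112.8 [55 54 53]
214 0.1 88.1 112.0 [53 52 51]
220 0.1 83.2 114.4 [51 50 50]
226 0.0 76.4 112.3 [47 47 46]
232 -0.5 49.7 67.9 [90 91 93]
238 -0.5 42.8 68.4 [82 81 84]
244 -0.6 34.2 65.9 [81 82 85]
250 -0.7 27.0 66.5 [81 82 84]
256 -0.8 17.7 63.4 [80 81 82]
262 -0.9 9.9 63.3 [82 81 83]
268 -0.9 2.6 64.2 [52 50 50]
274 -0.9 1.4 74.7 [49 47 45]
280 -0.9 -0.5 83.6 [49 47 46]
286 -0.8 -1.5 93.2 [50 47 47]
292 -0.8 -3.8 100.5 [50 47 45]
298 -0.8 -4.1 110.0 [50 46 44]
304 -0.8 -8.0 114.3 [82 80 83]
310 -2.3 -106.7 1.1 [121  97  76]
316 -2.4 -117.8 0.6 [155 120  86]
```

```bash
python3 -m crank '0 0 0 0 -0.3 0 1;0 0 0 0 -0.54 0 1;0 0 0 0 -0.54 0 1;0 0 0 0.3 -0.54 0 1;0 0 0 0.6 -0.54 0 1;0 0 0 0.7 -0.54 0 1;0 0 0 0.7 -0.54 0 1'
python3 -m crank '0 0 0 0 -0.05 0 1;0 0 0 0 -0.1 0 1;0 0 0 0 -0.14 0 1;0 0 0 0 -0.18 0 1;0 0 0 0 -0.22 0 1;0 0 0 0 -0.26 0 1;0 0 0 0 -0.3 0 1;0 0 0 0 -0.34 0 1;0 0 0 0 -0.38 0 1;0 0 0 0 -0.42 0 1'
python3 -m crank '0 0 0 0 0 0 1;0 0 0 0 0 0 1;0 0 0 0 0 0 1'
python3 -c "
from h import *
goal(mach(0,-25,84))
o=observe(); p,d=get_image('side'); np.savez('s2.npz',p=p,d=d)
w,dw=get_image('wrist'); np.savez('w2.npz',p=w,d=dw)
cv2.imwrite('pics/two2.png',np.vstack([cv2.resize(p[165:280,250:400,::-1],None,fx=3,fy=2.5),cv2.resize(w[...,::-1],(450,281))]))
prof('w2.npz',o,317,range(130,330,8))
"
```

```text
time: 6.05
tcp_pos: [507.0, -56.7, 80.0]
orientation: [0.699, 0.076, 0.707, -0.079]
wrist_force: [-0.0, 0.3, 0.4]
grip_width: 0.004
time: 7.05
tcp_pos: [493.1, -118.6, 80.2]
orientation: [0.699, 0.076, 0.707, -0.079]
wrist_force: [0.9, 0.4, -0.9]
grip_width: 0.004
time: 7.35
tcp_pos: [493.3, -118.2, 80.2]
orientation: [0.699, 0.076, 0.707, -0.078]
wrist_force: [0.5, 0.9, -0.3]
grip_width: -0.002
t 7.35 tcp [ 493.3 -118.2   80.2] F [ 0.5  0.9 -0.3] M [-0.04  0.02 -0.01] grip -0.002 q [ 0.37  0.62 -0.29  2.    0.31  0.58 -0.35]
machine x -4.1 y -41.2; jaw yaw -0.219 tool->world
 [[-0.01  0.22  0.98]
 [-0.    0.98 -0.22]
 [-1.   -0.   -0.01]]
turn [-0.007 -0.006  0.003] shift [-0.026  0.108  0.026]
130 -3.0 22.2 64.2 [92 93 97]
138 -3.0 17.2 64.4 [92 94 97]
146 -3.1 12.0 63.8 [91 92 96]
154 -3.2 6.3 61.2 [89 90 94]
162 -3.1 2.8 70.2 [47 46 47]
170 -3.0 1.3 86.0 [46 46 47]
178 -2.9 -0.5 97.5 [49 48 49]
186 -2.8 -2.3 107.2 [49 48 49]
194 -2.7 -4.5 114.1 [77 77 80]
202 -2.8 -8.4 115.1 [70 70 73]
210 -2.8 -13.0 114.7 [51 49 50]
218 -4.5 -59.9 11.4 [151 154 158]
226 -4.5 -67.3 12.3 [137 142 144]
234 -4.8 -81.5 -1.1 [155 120  86]
242 -4.9 -88.9 1.0 [152 117  83]
250 -2.9 -29.8 126.3 [37 31 29]
258 -2.8 -30.1 133.6 [36 30 27]
266 -2.8 -30.2 140.5 [34 28 26]
274 -2.7 -30.1 147.2 [34 28 24]
282 -2.6 -29.7 153.8 [30 24 20]
290 -2.6 -32.8 154.9 [39 35 33]
298 -2.7 -37.3 154.0 [33 30 28]
306 -2.7 -41.1 154.4 [31 28 27]
314 -2.8 -44.3 155.4 [30 26 26]
322 -2.8 -48.1 155.9 [28 26 25]
```

View pics/two2.png

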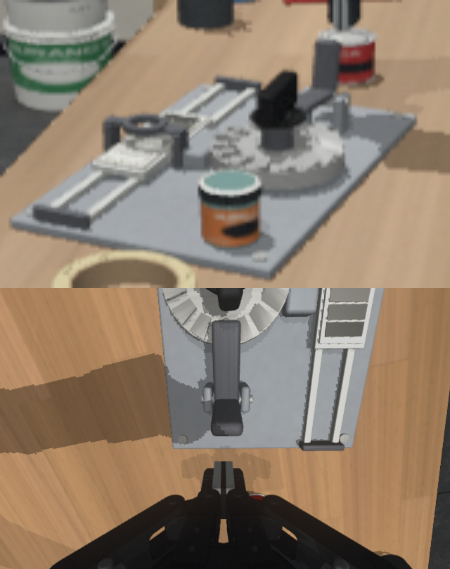

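```bash
python3 -c "
from h import *
o=observe(); print(proj('side',o['tcp_pos']), proj('side',o['tcp_pos']+[0,0,40]))
for u in (304,310,325,331): print(u); prof('w2.npz',o,u,range(234,262,3))
s=np.load('s2.npz'); p,d=s['p'],s['d']
for v in range(150,200,3): print(v,p[v,358:372:3].sum(1),d[v,358:372:3].round())
c=calibration('side'); print((c['R']@o['tcp_pos']+c['t']))
"
```

```text
[364.09481564 189.06325058] [364.42847689 175.73808495]
304
234 -17.2 -80.5 0.6 [168 131  94]
237 -17.3 -83.9 0.2 [154 118  85]
240 -17.3 -86.9 0.4 [153 118  85]
243 -17.4 -89.6 1.5 [154 118  86]
246 -17.5 -93.5 0.1 [150 117  84]
249 -17.6 -96.4 0.7 [131 105  81]
252 -17.7 -99.7 0.6 [129 106  82]
255 -9.2 -30.3 130.2 [95 86 77]
258 -9.0 -29.7 134.1 [74 73 72]
261 -8.9 -29.8 136.7 [75 74 72]
310
234 -11.5 -80.7 0.4 [154 119  86]
237 -11.5 -83.4 1.2 [154 119  85]
240 -11.6 -87.1 0.1 [154 119  86]
243 -11.7 -90.7 -0.7 [152 117  85]
246 -11.8 -93.5 0.0 [116  93  73]
249 -6.5 -30.5 123.7 [74 74 72]
252 -6.4 -30.1 127.6 [74 75 73]
255 -6.3 -29.6 131.4 [74 75 73]
258 -6.2 -29.9 133.8 [74 74 72]
261 -6.1 -29.8 136.8 [73 74 71]
325
234 2.7 -80.6 0.8 [154 119  85]
237 2.7 -83.6 1.0 [156 121  87]
240 2.7 -86.9 0.7 [157 121  87]
243 2.7 -90.5 -0.1 [155 120  86]
246 2.6 -92.7 1.8 [120  97  75]
249 1.0 -29.8 125.2 [74 75 74]
252 1.0 -30.8 126.4 [75 75 73]
255 0.9 -29.9 131.1 [76 75 73]
258 0.9 -30.2 133.4 [75 75 73]
261 0.9 -30.2 136.2 [75 75 73]
331
234 8.4 -80.9 0.2 [153 118  86]
237 8.4 -83.6 1
[... 603 characters left out ...]
1281. 1281. 1739.]
168 [505 365 371 102 397] [1712. 1285. 1282. 1286. 1707.]
171 [510 365 367 108 395] [1691. 1292. 1285. 1291. 1689.]
174 [508 377 371 104 482] [1656. 1288. 1290. 1291. 1657.]
177 [537 515 425 484 501] [1468. 1479. 1293. 1470. 1476.]
180 [493 560 587 581 567] [1453. 1455. 1458. 1465. 1456.]
183 [215 219 349 365 260] [1278. 1272. 1429. 1433. 1434.]
186 [219 204 276 339 230] [1277. 1277. 1434. 1440. 1437.]
189 [217 208 205 193 176] [1280. 1274. 1439. 1435. 1448.]
192 [211 207  81  88  88] [1282. 1278. 1443. 1447. 1449.]
195 [212 202 197 198 195] [1285. 1284. 1453. 1450. 1446.]
198 [213 196 298 326 221] [1292. 1285. 1456. 1457. 1455.]
[ 105.62136059  -53.61000091 1320.55737928]
```

Both cameras agree: the real fingertips sit about 40 mm behind (above) the reported TCP, so the push passed over the plate. I'll plan with tips = TCP − 40 mm along the tool x axis.

```bash
python3 -m crank '0 0 0 -0.2 0 0.02 1;0 0 0 -0.2 0 0.02 1;0 0 0 -0.2 0.25 0.02 1;0 0 0 -0.2 0.45 0.02 1;0 0 0 -0.2 0.45 0.02 1;0 0 0 0 0.45 0.02 1;0 0 0 0.15 0.45 0.02 1;0 0 0 0.24 0.45 0.02 1;0 0 0 0.24 0.45 0.02 1'
python3 -c "
from h import *
goal(mach(0,25,43))
o=observe(); w,dw=get_image('wrist'); np.savez('w3.npz',p=w,d=dw)
prof('w3.npz',o,312,range(200,262,6))
"
```

```text
time: 8.35
tcp_pos: [508.5, -53.4, 42.0]
orientation: [0.698, 0.076, 0.708, -0.079]
wrist_force: [-0.2, -0.1, -0.2]
grip_width: 0.0
t 8.35 tcp [508.5 -53.4  42. ] F [-0.2 -0.1 -0.2] M [-0.02 -0.03 -0.  ] grip 0.000 q [ 0.21  0.68 -0.25  2.01  0.33  0.5  -0.5 ]
machine x -2.6 y 25.4; jaw yaw -0.219 tool->world
 [[-0.02  0.22  0.98]
 [-0.    0.98 -0.22]
 [-1.   -0.01 -0.01]]
turn [-0.007 -0.009  0.003] shift [-0.007 -0.002  0.017]
200 -4.0 56.3 68.2 [66 66 69]
206 -4.1 52.6 67.5 [65 66 68]
212 -4.1 49.0 67.3 [63 65 66]
218 -4.2 45.7 67.9 [64 64 67]
224 -4.3 41.7 67.0 [63 64 66]
230 -4.4 37.9 66.6 [63 64 67]
236 -4.4 33.9 66.0 [62 64 66]
242 -4.5 29.5 64.9 [55 56 58]
248 -3.8 36.3 84.9 [76 79 79]
254 -3.6 36.3 91.1 [78 81 80]
260 -3.4 36.6 97.2 [76 79 78]
```

```bash
python3 -m crank '0 0 0 0 -0.05 0 1;0 0 0 0 -0.1 0 1;0 0 0 0 -0.14 0 1;0 0 0 0 -0.18 0 1;0 0 0 0 -0.22 0 1;0 0 0 0 -0.26 0 1;0 0 0 0 -0.3 0 1;0 0 0 0 -0.34 0 1;0 0 0 0 -0.37 0 1;0 0 0 0 -0.37 0 1'
python3 -c "
from h import *
goal(mach(0,-30,43))
o=observe(); w,dw=get_image('wrist'); np.savez('w4.npz',p=w,d=dw)
prof('w4.npz',o,320,range(120,250,6))
"
```

```text
time: 9.4
tcp_pos: [497.1, -108.5, 43.3]
orientation: [0.698, 0.076, 0.707, -0.079]
wrist_force: [-0.4, -0.7, -1.1]
grip_width: -0.003
t 9.40 tcp [ 497.1 -108.5   43.3] F [-0.4 -0.7 -1.1] M [ 0.01  0.01 -0.01] grip -0.003 q [ 0.33  0.68 -0.26  2.02  0.35  0.5  -0.41]
machine x -2.4 y -30.9; jaw yaw -0.220 tool->world
 [[-0.01  0.22  0.98]
 [-0.    0.98 -0.22]
 [-1.   -0.01 -0.01]]
turn [-0.008 -0.008  0.003] shift [0.002 0.006 0.016]
120 0.7 37.5 12.6 [152 157 160]
126 0.7 33.7 13.6 [153 158 162]
132 0.6 29.5 12.3 [153 159 161]
138 0.6 25.6 13.1 [152 155 159]
144 1.1 36.4 112.5 [106 106 105]
150 1.0 34.5 114.7 [155 154 149]
156 1.0 32.4 114.9 [170 169 163]
162 1.0 30.1 114.3 [129 129 125]
168 1.0 27.9 114.4 [93 93 97]
174 1.0 25.6 114.2 [87 89 91]
180 0.9 23.7 115.9 [83 84 87]
186 0.9 22.1 118.1 [92 93 97]
192 0.9 19.8 118.0 [ 98  99 104]
198 0.9 17.4 117.8 [66 66 69]
204 0.6 -0.8 73.8 [41 41 43]
210 0.4 -9.4 60.0 [68 69 70]
216 0.4 -12.6 61.3 [68 68 72]
222 0.4 -15.9 62.3 [69 70 72]
228 0.4 -19.3 63.3 [68 69 70]
234 0.3 -22.1 65.4 [67 68 71]
240 0.3 -25.3 66.7 [68 68 71]
246 0.3 -28.6 67.7 [47 46 46]
```

```bash
python3 -m crank '0 0 0 0 0 0 1;0 0 0 0 -0.03 0 1;0 0 0 -0.1 -0.03 0 1;0 0 0 -0.3 -0.03 0 1;0 0 0 -0.6 -0.03 0 1;0 0 0 -0.8 -0.03 0 1;0 0 0 -0.8 -0.03 0 1'
python3 -m crank '0 0 0 0 0.3 0 -1;0 0 0 0 0.6 0 -1;0 0 0 0 0.9 0.02 -1;0 0 0 0 0.96 0.02 -1;0 0 0 0 0.96 0.02 -1;0 0 0 0 0.96 0.02 -1'
python3 -c "
from h import *
goal(mach(0,110,43))
o=observe(); w,dw=get_image('wrist'); np.savez('w5.npz',p=w,d=dw); cv2.imwrite('pics/w5.png',w[...,::-1])
prof('w5.npz',o,316,range(130,310,6))
"
```

```text
time: 10.15
tcp_pos: [501.1, -112.4, 167.3]
orientation: [0.701, 0.076, 0.704, -0.079]
wrist_force: [0.4, -1.3, 0.5]
grip_width: -0.002
time: 10.75
tcp_pos: [534.6, 25.9, 165.8]
orientation: [0.701, 0.076, 0.705, -0.08]
wrist_force: [0.4, -1.3, -0.7]
grip_width: 0.989
t 10.75 tcp [534.6  25.9 165.8] F [ 0.4 -1.3 -0.7] M [ 0.03 -0.04  0.03] grip 0.989 q [ 0.14  0.52 -0.36  1.86  0.25  0.81 -0.57]
machine x 6.5 y 108.3; jaw yaw -0.221 tool->world
 [[-0.01  0.22  0.98]
 [-0.01  0.98 -0.22]
 [-1.   -0.01 -0.01]]
turn [-0.008 -0.003  0.004] shift [ 0.819  0.017 -0.039]
130 6.0 160.1 40.4 [169 168 163]
136 6.0 154.4 41.7 [119 118 115]
142 5.9 148.4 40.8 [122 121 117]
148 5.8 142.3 40.1 [189 186 181]
154 5.7 136.3 40.8 [120 120 115]
160 5.6 130.0 40.1 [98 97 94]
166 6.1 134.9 89.7 [38 38 37]
172 6.2 133.0 103.8 [36 36 35]
178 6.2 129.6 110.0 [35 35 35]
184 6.2 124.7 110.2 [36 36 35]
190 6.1 119.7 110.8 [36 36 35]
196 6.0 114.9 111.6 [37 35 35]
202 6.0 109.5 111.0 [35 35 34]
208 5.9 104.2 111.1 [37 37 37]
214 5.8 99.1 111.7 [46 45 45]
220 5.8 94.4 113.4 [50 49 49]
226 5.7 88.9 113.2 [54 53 52]
232 5.6 82.4 111.1 [51 49 49]
238 5.5 76.9 111.6 [43 42 42]
244 3.8 20.3 13.4 [136 140 143]
250 3.7 10.9 11.3 [89 91 93]
256 3.6 3.3 12.8 [90 92 93]
262 3.4 -6.0 11.5 [89 91 92]
268 4.1 11.5 53.8 [75 74 71]
274 4.0 6.5 57.9 [140 139 134]
280 4.0 0.6 60.6 [67 66 64]
286 4.0 0.1 70.9 [44 43 42]
292 4.1 0.2 81.6 [46 44 44]
298 4.2 -0.7 90.1 [45 41 40]
304 4.3 -0.6 99.5 [44 41 39]
```

View pics/w5.png

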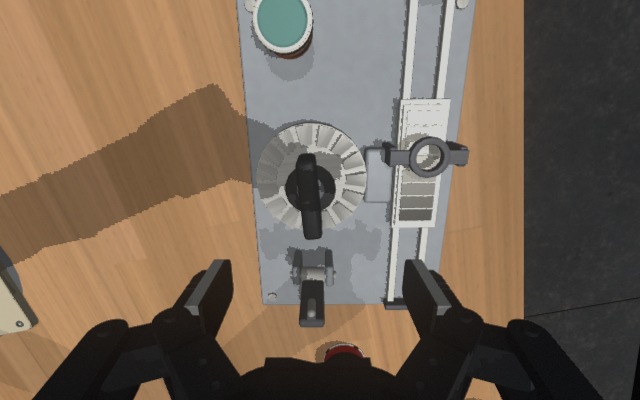

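```bash
cat >> h.py <<'E'
def bar(f,o):
    W=np.load(f); d=W['d']; c=calibration('wrist'); R=Ro.from_quat(np.roll(o['orientation'],-1)).as_matrix(); T=c['mount']
    v,u=np.nonzero(d>0); q=np.linalg.solve(c['mtx'],np.c_[u,v,np.ones(len(u))].T)*d[v,u]
    X=(R@(T[:3,:3]@q+T[:3,3:])).T+o['tcp_pos']; r=X-PIV; x=r@MX; y=r@MY
    k=(abs(X[:,2]-112)<5)&(abs(y-108)<48)&(abs(x)<48)&(W['p'][v,u].sum(1)<250)
    P=np.c_[x,y][k].astype(np.float32); b=cv2.minAreaRect(P); print('bar',k.sum(),b,P.mean(0)); 
    e=np.linalg.eigh(np.cov(P.T))[1][:,1]; e*=np.sign(e[1]); a=np.arctan2(-e[0],e[1]); print('bar ccw from MY %.3f'%a, 'jaw yaw wanted %.3f'%(a-.2084)); return P.mean(0),a
E
python3 -c "
from h import *
o=observe(); m,a=bar('w5.npz',o); y=a-.2084
goal(mach(*m,38),[np.cos(y),np.sin(y),0])"
```

```text
bar 1513 ((0.21773672103881836, 109.85205078125), (16.089067459106445, 68.76387786865234), 4.66062068939209) [  0.33485898 111.96147   ]
bar ccw from MY 0.081 jaw yaw wanted -0.127
t 10.80 tcp [534.6  25.3 166. ] F [-0.2  0.8  0.1] M [0.   0.06 0.02] grip 0.999 q [ 0.14  0.52 -0.36  1.86  0.25  0.81 -0.57]
machine x 6.7 y 107.7; jaw yaw -0.222 tool->world
 [[-0.01  0.22  0.98]
 [-0.01  0.98 -0.22]
 [-1.   -0.01 -0.01]]
turn [-0.06  -0.004  0.004] shift [ 0.853  0.034 -0.038]
```

```bash
python3 -m crank '-0.06 0 0 0.2 0.012 -0.042 -1;-0.06 0 0 0.4 0.012 -0.042 -1;-0.06 0 0 0.6 0.012 -0.042 -1;-0.06 0 0 0.75 0.012 -0.042 -1;-0.06 0 0 0.83 0.012 -0.042 -1;-0.06 0 0 0.83 0.012 -0.042 -1;-0.06 0 0 0.83 0.012 -0.042 -1' 50
python3 -c "
from h import *
goal(mach(0.2,109,40),[np.cos(-.127),np.sin(-.127),0])
o=observe(); w,dw=get_image('wrist'); np.savez('w6.npz',p=w,d=dw); cv2.imwrite('pics/w6.png',w[...,::-1])
bar('w6.npz',o)"
```

```text
time: 11.5
tcp_pos: [528.5, 27.0, 42.0]
orientation: [0.704, 0.043, 0.708, -0.048]
wrist_force: [0.9, -0.4, 0.3]
grip_width: 0.997
t 11.50 tcp [528.5  27.   42. ] F [ 0.9 -0.4  0.3] M [-0.01 -0.03  0.05] grip 0.997 q [ 0.08  0.7  -0.29  1.97  0.38  0.53 -0.6 ]
machine x 0.4 y 108.1; jaw yaw -0.129 tool->world
 [[-0.01  0.13  0.99]
 [-0.01  0.99 -0.13]
 [-1.   -0.01 -0.01]]
turn [-0.001 -0.003  0.004] shift [ 0.014  0.006 -0.001]
bar 6007 ((-0.4358234405517578, 110.61187744140625), (64.93179321289062, 90.85884094238281), 64.8563461303711) [ -0.39701456 114.24474   ]
bar ccw from MY 1.561 jaw yaw wanted 1.352
```

View pics/w6.png

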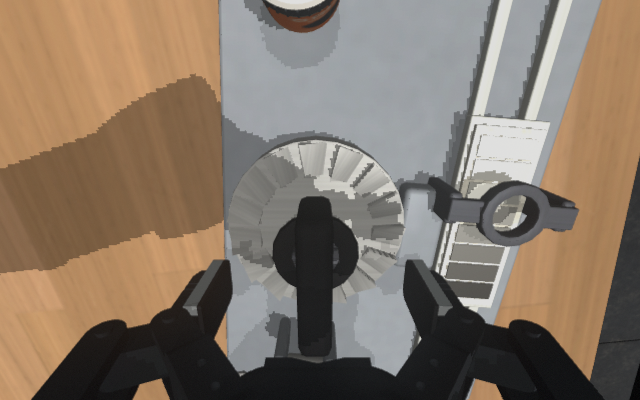

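```bash
python3 -m crank '0 0 0 0 0 0 1;0 0 0 0 0 0 1;0 0 0 0 0 0 1;0 0 0 0 0 0 1' 50
python3 -c "
from h import *
goal(mach(0.2,109,40))"
python3 -m crank '-0.04 0 0 0 0 0 1;-0.08 0 0 0 0 0 1;-0.12 0 0 0 0 0 1;-0.16 0 0 0 0 0 1;-0.2 0 0 0 0 0 1;-0.2 0 0 0 0 0 1'
python3 -c "
from h import *
goal(mach(0.2,109,40))"
```

```text
time: 11.95
tcp_pos: [529.2, 27.3, 42.8]
orientation: [0.704, 0.043, 0.707, -0.047]
wrist_force: [-0.1, -0.0, -0.1]
grip_width: 0.327
t 11.95 tcp [529.2  27.3  42.8] F [-0.1 -0.  -0.1] M [ 0.04 -0.03 -0.  ] grip 0.327 q [ 0.08  0.7  -0.29  1.97  0.38  0.53 -0.6 ]
machine x 0.9 y 108.6; jaw yaw -0.128 tool->world
 [[-0.    0.13  0.99]
 [-0.01  0.99 -0.13]
 [-1.   -0.01 -0.  ]]
turn [ 0.051 -0.002  0.004] shift [ 0.019  0.003 -0.004]
time: 12.55
tcp_pos: [527.6, 27.5, 42.9]
orientation: [0.702, -0.068, 0.707, 0.064]
wrist_force: [-4.8, 1.6, 4.5]
grip_width: 0.175
t 12.55 tcp [527.6  27.5  42.9] F [-4.8  1.6  4.5] M [0.12 0.62 0.07] grip 0.175 q [ 0.14  0.71 -0.37  1.97  0.48  0.56 -0.38]
machine x -0.6 y 108.4; jaw yaw 0.187 tool->world
 [[-0.01 -0.19  0.98]
 [-0.01  0.98  0.19]
 [-1.   -0.   -0.01]]
turn [ 0.252 -0.004  0.004] shift [0.019 0.002 0.007]
```

```bash
python3 -m crank '-0.05 0 0 0 0 0 1;-0.1 0 0 0 0 0 1;-0.15 0 0 0 0 0 1;-0.2 0 0 0 0 0 1;-0.25 0 0 0 0 0 1;-0.3 0 0 0 0 0 1;-0.3 0 0 0 0 0 1'
python3 -c "
from h import *
goal(mach(0,108.5,43))"
python3 -m crank '-0.05 0 0 0 0 0 1;-0.1 0 0 0 0 0 1;-0.15 0 0 0 0 0 1;-0.2 0 0 0 0 0 1;-0.2 0 0 0 0 0 1'
python3 -c "
from h import *
goal(mach(0,108.5,43))"
```

```text
time: 13.25
tcp_pos: [528.1, 27.7, 43.0]
orientation: [0.667, -0.229, 0.672, 0.227]
wrist_force: [-0.9, 0.4, -0.7]
grip_width: 0.179
t 13.25 tcp [528.1  27.7  43. ] F [-0.9  0.4 -0.7] M [ 0.12 -0.43  0.08] grip 0.179 q [ 0.22  0.73 -0.5   1.97  0.61  0.6  -0.04]
machine x -0.2 y 108.8; jaw yaw 0.657 tool->world
 [[-0.01 -0.61  0.79]
 [-0.    0.79  0.61]
 [-1.   -0.   -0.01]]
turn [ 0.551 -0.004  0.002] shift [-0.    -0.002 -0.001]
time: 13.75
tcp_pos: [528.5, 28.0, 43.0]
orientation: [0.623, -0.33, 0.628, 0.329]
wrist_force: [-1.1, 1.2, 0.1]
grip_width: 0.177
t 13.75 tcp [528.5  28.   43. ] F [-1.1  1.2  0.1] M [ 0.19 -0.41  0.1 ] grip 0.177 q [ 0.27  0.75 -0.59  1.96  0.69  0.64  0.2 ]
machine x 0.1 y 109.1; jaw yaw 0.970 tool->world
 [[-0.01 -0.82  0.57]
 [-0.    0.57  0.82]
 [-1.    0.   -0.01]]
turn [ 0.75  -0.004  0.001] shift [ 0.    -0.001 -0.004]
```

```bash
for i in 1 ; do python3 -m crank '-0.05 0 0 0 0 0 1;-0.1 0 0 0 0 0 1;-0.15 0 0 0 0 0 1;-0.2 0 0 0 0 0 1;-0.2 0 0 0 0 0 1'
python3 -c "
from h import *
goal(mach(0,108.5,43))"; done
python3 -m crank '-0.04 0 0 0 0 0 1;-0.08 0 0 0 0 0 1;-0.12 0 0 0 0 0 1;-0.12 0 0 0 0 0 1'
python3 -c "
from h import *
goal(mach(0,108.5,43))"
```

```text
time: 14.25
tcp_pos: [528.7, 28.4, 43.0]
orientation: [0.565, -0.423, 0.569, 0.423]
wrist_force: [-0.0, 2.0, 0.0]
grip_width: 0.178
t 14.25 tcp [528.7  28.4  43. ] F [-0.  2.  0.] M [ 0.16 -0.42  0.1 ] grip 0.178 q [ 0.32  0.78 -0.67  1.96  0.77  0.68  0.44]
machine x 0.2 y 109.5; jaw yaw 1.282 tool->world
 [[-0.   -0.96  0.29]
 [-0.    0.29  0.96]
 [-1.    0.   -0.  ]]
turn [ 0.949 -0.004  0.   ] shift [-0.     0.001 -0.007]
time: 14.65
tcp_pos: [527.8, 28.8, 43.2]
orientation: [0.525, -0.47, 0.529, 0.473]
wrist_force: [-2.6, 1.6, 5.3]
grip_width: 0.179
t 14.65 tcp [527.8  28.8  43.2] F [-2.6  1.6  5.3] M [ 0.48  0.6  -1.67] grip 0.179 q [ 0.35  0.79 -0.72  1.96  0.8   0.71  0.59]
machine x -0.7 y 109.7; jaw yaw 1.460 tool->world
 [[-0.01 -0.99  0.11]
 [-0.    0.11  0.99]
 [-1.    0.01 -0.  ]]
turn [-0.938  0.002 -0.005] shift [ 0.001 -0.004 -0.008]
```

```bash
python3 -m crank '0 0 0 0 0 0 1;0 0 0 0 0 0 1;0 0 0 0 0 0 1'
python3 -c "
from h import *
goal(mach(0,108.5,43))"
python3 -m crank '0 0 0 0 0 0 -0.3;0 0 0 0 0 0 -1;0 0 0 0 0 0 -1;0 0 0 0 0 0 -1;0 0 0 -0.15 0 0 -1;0 0 0 -0.4 0 0 -1;0 0 0 -0.65 0 0 -1;0 0 0 -0.8 0 0 -1;0 0 0 -0.8 0 0 -1'
python3 -c "
from h import *
goal(mach(0,-45,165))
o=observe(); w,dw=get_image('wrist'); np.savez('w7.npz',p=w,d=dw)
bar('w7.npz',o)"
```

```text
time: 14.95
tcp_pos: [527.8, 28.8, 43.2]
orientation: [0.525, -0.469, 0.53, 0.472]
wrist_force: [-0.7, 1.7, 1.4]
grip_width: 0.184
t 14.95 tcp [527.8  28.8  43.2] F [-0.7  1.7  1.4] M [ 0.47  0.11 -1.59] grip 0.184 q [ 0.35  0.79 -0.72  1.96  0.8   0.71  0.58]
machine x -0.7 y 109.7; jaw yaw 1.456 tool->world
 [[-0.01 -0.99  0.11]
 [-0.    0.11  0.99]
 [-1.    0.01 -0.  ]]
turn [-0.94   0.002 -0.005] shift [ 0.001 -0.004 -0.008]
time: 15.85
tcp_pos: [530.9, 29.7, 166.4]
orientation: [0.527, -0.471, 0.528, 0.47]
wrist_force: [0.3, 0.0, -0.1]
grip_width: 1.005
t 15.85 tcp [530.9  29.7 166.4] F [ 0.3  0.  -0.1] M [ 0.03 -0.01  0.04] grip 1.005 q [ 0.45  0.63 -0.88  1.86  0.6   0.94  0.75]
machine x 2.2 y 111.2; jaw yaw 1.456 tool->world
 [[-0.   -0.99  0.11]
 [-0.    0.11  0.99]
 [-1.    0.   -0.  ]]
turn [-0.94  -0.001 -0.001] shift [ 0.011  0.112 -1.035]
bar 1503 ((-0.88800048828125, 109.66925048828125), (68.94113159179688, 16.010644912719727), 0.018441302701830864) [ -3.084255 109.51293 ]
bar ccw from MY 1.570 jaw yaw wanted 1.362
```

```bash
python3 -m crank '0.09 0 0 0 0 -0.2 1;0.18 0 0 0 0 -0.4 1;0.27 0 0 0 0.1 -0.6 1;0.36 0 0 0 0.1 -0.8 1;0.45 0 0 0 0.1 -1 1;0.54 0 0 0 0.1 -1 1;0.63 0 0 0 0.1 -1 1;0.72 0 0 0 0.1 -1 1;0.81 0 0 0 0.1 -1 1;0.9 0 0 0 0.1 -1 1'
python3 -m crank '0.09 0 0 0 0 0 1;0.16 0 0 0 0 0 1;0.16 0 0 0 0 0 1'
python3 -c "
from h import *
goal(mach(0,-42,40))
o=observe(); w,dw=get_image('wrist'); np.savez('w8.npz',p=w,d=dw);  cv2.imwrite('pics/w8.png',w[...,::-1])
prof('w8.npz',o,319,range(110,270,6))"
```

```text
time: 16.9
tcp_pos: [496.3, -118.6, 163.5]
orientation: [0.705, -0.014, 0.709, 0.012]
wrist_force: [-0.5, 0.2, -0.3]
grip_width: 0.001
time: 17.2
tcp_pos: [495.2, -118.6, 162.3]
orientation: [0.7, 0.074, 0.706, -0.077]
wrist_force: [1.2, 0.3, 0.6]
grip_width: 0.001
t 17.20 tcp [ 495.2 -118.6  162.3] F [1.2 0.3 0.6] M [-0.05  0.06  0.02] grip 0.001 q [ 0.47  0.5  -0.43  1.92  0.29  0.78 -0.33]
machine x -2.1 y -41.3; jaw yaw -0.214 tool->world
 [[-0.01  0.21  0.98]
 [-0.    0.98 -0.21]
 [-1.   -0.   -0.01]]
turn [-0.004 -0.006  0.003] shift [ 0.815 -0.001  0.021]
110 -0.4 28.7 12.3 [153 156 161]
116 -0.4 22.8 13.4 [152 156 159]
122 -0.4 16.6 12.5 [154 159 163]
128 -0.5 10.5 14.0 [102 104 106]
134 -0.3 9.1 55.6 [122 120 116]
140 -0.3 4.0 58.7 [135 133 129]
146 -0.1 8.3 122.3 [139 138 134]
152 -0.2 3.8 121.5 [145 145 139]
158 -0.2 -1.1 119.1 [ 99  99 103]
164 -0.2 -5.4 120.1 [100 100 104]
170 -0.2 -10.3 119.0 [75 75 77]
176 -0.5 -31.9 53.0 [64 63 64]
182 -0.6 -37.8 53.9 [64 63 64]
188 -0.6 -44.2 53.1 [95 96 98]
194 -0.6 -50.7 52.7 [94 94 96]
200 -0.6 -56.4 54.5 [92 92 94]
206 -0.9 -82.4 1.0 [161 125  92]
212 -1.0 -90.4 0.4 [171 132  95]
218 -1.0 -98.5 -0.1 [150 116  83]
224 -1.0 -106.3 0.3 [148 114  82]
230 -1.1 -114.5 0.0 [149 113  82]
236 -1.1 -123.0 -0.4 [149 115  81]
242 -1.1 -130.4 1.5 [149 115  81]
248 -0.1 -30.2 205.5 [39 30 24]
254 -0.0 -29.9 212.2 [36 29 24]
260 -0.0 -30.4 216.9 [35 29 23]
266 -0.0 -29.8 223.3 [33 27 22]
```

```bash
python3 -m crank '0 0 0 0.2 0 0.013 1;0 0 0 0.45 0 0.013 1;0 0 0 0.7 0 0.013 1;0 0 0 0.83 0 0.013 1;0 0 0 0.83 0 0.013 1'
python3 -m crank '0 0 0 0 0.06 0 1;0 0 0 0 0.12 0 1;0 0 0 0 0.16 0 1;0 0 0 0 0.2 0 1;0 0 0 0 0.24 0 1;0 0 0 0 0.28 0 1;0 0 0 0 0.32 0 1;0 0 0 0 0.36 0 1;0 0 0 0 0.4 0 1;0 0 0 0 0.43 0 1'
python3 -m crank '0 0 0 0 0 0 1;0 0 0 0 0 0 1;0 0 0 0 0 0 1;0 0 0 0 0 0 1'
python3 -c "
from h import *
goal(mach(0,24,40))
o=observe(); w,dw=get_image('wrist'); np.savez('w9.npz',p=w,d=dw);  cv2.imwrite('pics/w9.png',w[...,::-1])
prof('w9.npz',o,319,range(150,250,6))"
```

```text
time: 17.75
tcp_pos: [493.3, -118.7, 35.0]
orientation: [0.698, 0.073, 0.709, -0.075]
wrist_force: [-0.4, 0.4, 0.7]
grip_width: -0.0
time: 18.75
tcp_pos: [506.7, -54.6, 34.6]
orientation: [0.698, 0.073, 0.709, -0.074]
wrist_force: [0.3, -0.6, -0.5]
grip_width: 0.002
time: 19.15
tcp_pos: [506.6, -55.0, 34.6]
orientation: [0.698, 0.073, 0.709, -0.074]
wrist_force: [0.0, 0.3, 0.1]
grip_width: 0.0
t 19.15 tcp [506.6 -55.   34.6] F [0.  0.3 0.1] M [ 0.02 -0.07 -0.01] grip 0.000 q [ 0.25  0.7  -0.3   2.02  0.41  0.5  -0.56]
machine x -4.1 y 23.4; jaw yaw -0.209 tool->world
 [[-0.02  0.21  0.98]
 [-0.    0.98 -0.21]
 [-1.   -0.   -0.02]]
turn [-0.    -0.01   0.003] shift [-0.037  0.004  0.027]
150 -2.2 77.9 41.0 [197 195 188]
156 -2.2 74.6 41.9 [218 217 211]
162 -2.1 72.3 47.7 [128 127 123]
168 -2.0 71.6 59.6 [55 54 55]
174 -2.0 69.2 63.1 [100 101 105]
180 -2.0 66.3 64.1 [111 113 116]
186 -2.0 63.0 63.7 [110 112 115]
192 -2.0 59.3 62.5 [110 111 114]
198 -2.0 56.6 64.3 [87 87 91]
204 -2.0 52.8 63.0 [71 71 75]
210 -2.0 49.5 63.3 [72 73 75]
216 -1.9 46.3 63.9 [70 71 74]
222 -2.0 42.1 62.3 [70 71 74]
228 -1.9 38.9 63.2 [69 70 73]
234 -2.0 34.6 61.8 [69 69 71]
240 -1.9 31.4 62.7 [68 69 72]
246 -1.9 27.1 61.6 [45 46 47]
```

```bash
python3 -m crank '0 -0.01 0 -0.2 0 0 1;0 -0.01 0 -0.5 0 0.02 1;0 -0.01 0 -0.8 0 0.02 -1;-0.09 0 0 -0.8 0.2 0.02 -1;-0.18 0 0 -0.8 0.4 0.02 -1;-0.27 0 0 -0.8 0.57 0.02 -1;-0.36 0 0 -0.8 0.57 0.02 -1;-0.45 0 0 -0.8 0.57 0.02 -1;-0.54 0 0 -0.8 0.57 0.02 -1;-0.63 0 0 -0.8 0.57 0.02 -1'
python3 -m crank '-0.09 0 0 0 0 0 -1;-0.18 0 0 0 0 0 -1;-0.27 0 0 0 0 0 -1;-0.36 0 0 0 0 0 -1;-0.36 0 0 0 0 0 -1'
python3 -c "
from h import *
o=observe(); w,dw=get_image('wrist'); np.savez('w10.npz',p=w,d=dw);  cv2.imwrite('pics/w10.png',w[...,::-1])
m,a=bar('w10.npz',o); y=a-.2084
goal(mach(0,109,42),[np.cos(y),np.sin(y),0])"
```

```text
time: 20.2
tcp_pos: [529.1, 27.8, 154.1]
orientation: [0.648, -0.269, 0.659, 0.273]
wrist_force: [-0.0, -0.4, -0.3]
grip_width: 0.999
time: 20.7
tcp_pos: [528.8, 27.4, 153.9]
orientation: [0.547, -0.439, 0.556, 0.446]
wrist_force: [-0.6, 0.5, 0.2]
grip_width: 1.001
bar 1635 ((-1.2935562133789062, 109.52177429199219), (68.37261962890625, 15.711767196655273), 0.0005780955543741584) [ -3.3408096 109.62656  ]
bar ccw from MY 1.567 jaw yaw wanted 1.358
t 20.75 tcp [528.9  27.4 153.9] F [ 0.7  0.3 -0.6] M [-0.02 -0.02  0.02] grip 1.002 q [ 0.44  0.65 -0.85  1.86  0.6   0.92  0.65]
machine x 0.6 y 108.6; jaw yaw 1.349 tool->world
 [[-0.02 -0.98  0.22]
 [-0.    0.22  0.98]
 [-1.    0.02 -0.  ]]
turn [-0.006 -0.003 -0.01 ] shift [ 0.746 -0.008  0.006]
```

View pics/w10.png

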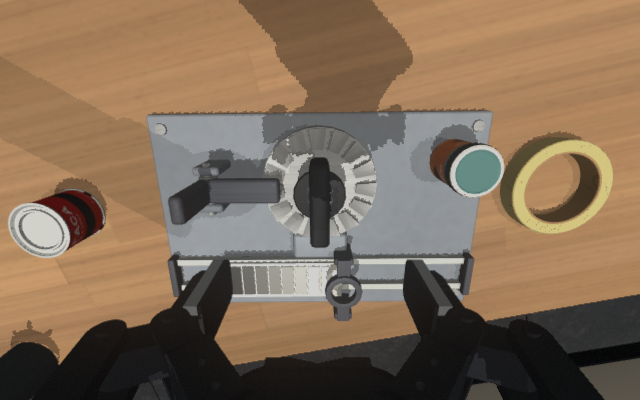

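```bash
python3 -m crank '-0.006 0 -0.01 0.2 0 0 -1;-0.006 0 -0.01 0.4 0 0 -1;-0.006 0 -0.01 0.6 0 0.003 -1;-0.006 0 -0.01 0.74 0 0.003 -1;-0.006 0 -0.01 0.74 0 0.003 -1;-0.006 0 -0.01 0.74 0 0.003 -1'
python3 -c "
from h import *
goal(mach(0,109,42),[np.cos(1.36),np.sin(1.36),0])"
python3 -m crank '0 0 0 0 0 0 0;0 0 0 0 0 0 0.4;0 0 0 0 0 0 1;0 0 0 0 0 0 1;0 0 0 0 0 0 1;0 0 0 0 0 0 1;0 0 0 0 0 0 1;0 0 0 0 0 0 1' 60
python3 -c "
from h import *
goal(mach(0,109,42),[np.cos(1.36),np.sin(1.36),0])"
```

```text
time: 21.35
tcp_pos: [527.3, 28.1, 43.3]
orientation: [0.549, -0.445, 0.552, 0.443]
wrist_force: [-0.2, 0.7, -0.2]
grip_width: 0.998
t 21.35 tcp [527.3  28.1  43.3] F [-0.2  0.7 -0.2] M [-0.01 -0.06 -0.04] grip 0.998 q [ 0.34  0.78 -0.7   1.97  0.8   0.69  0.49]
machine x -1.0 y 108.9; jaw yaw 1.357 tool->world
 [[-0.   -0.98  0.21]
 [-0.    0.21  0.98]
 [-1.    0.   -0.  ]]
turn [-0.002 -0.003 -0.   ] shift [ 0.009 -0.007  0.001]
time: 22.15
tcp_pos: [527.7, 28.7, 43.8]
orientation: [0.55, -0.445, 0.551, 0.443]
wrist_force: [-1.4, 0.7, 5.8]
grip_width: 0.176
t 22.15 tcp [527.7  28.7  43.8] F [-1.4  0.7  5.8] M [ 0.36  0.12 -0.02] grip 0.176 q [ 0.34  0.78 -0.7   1.97  0.8   0.69  0.49]
machine x -0.8 y 109.6; jaw yaw 1.357 tool->world
 [[-0.   -0.98  0.21]
 [-0.    0.21  0.98]
 [-1.   -0.   -0.  ]]
turn [-0.002 -0.002  0.   ] shift [ 0.012 -0.005 -0.004]
```

```bash
python3 -m crank '0.05 0 0 0 0 0 1;0.1 0 0 0 0 0 1;0.15 0 0 0 0 0 1;0.2 0 0 0 0 0 1;0.25 0 0 0 0 0 1;0.3 0 0 0 0 0 1;0.3 0 0 0 0 0 1;0.3 0 0 0 0 0 1;0.3 0 0 0 0 0 1'
python3 -c "
from h import *
goal(mach(0,109,42),[np.cos(1.36),np.sin(1.36),0])
o=observe(); w,dw=get_image('wrist'); cv2.imwrite('pics/w11.png',w[...,::-1])"
```

```text
time: 23.05
tcp_pos: [527.7, 28.7, 43.9]
orientation: [0.638, -0.304, 0.639, 0.302]
wrist_force: [-0.6, -0.2, 1.7]
grip_width: 0.177
t 23.05 tcp [527.7  28.7  43.9] F [-0.6 -0.2  1.7] M [ 0.2   0.15 -0.05] grip 0.177 q [ 0.26  0.75 -0.58  1.97  0.69  0.63  0.12]
machine x -0.8 y 109.7; jaw yaw 0.887 tool->world
 [[-0.   -0.77  0.63]
 [-0.    0.63  0.77]
 [-1.   -0.   -0.  ]]
turn [-0.301 -0.002  0.001] shift [ 0.013 -0.007 -0.001]
```

```bash
python3 -m crank '0.05 0 0 0 0 0 1;0.1 0 0 0 0 0 1;0.15 0 0 0 0 0 1;0.2 0 0 0 0 0 1;0.25 0 0 0 0 0 1;0.275 0 0 0 0 0 1;0.275 0 0 0 0 0 1;0.275 0 0 0 0 0 1'
python3 -c "
from h import *
goal(mach(0,109,42),[np.cos(1.36),np.sin(1.36),0])"
python3 -m crank '0 0 0 0 0 0 0.2;0 0 0 0 0 0 -0.5;0 0 0 0 0 0 -1;0 0 0 0 0 0 -1;0 0 0 0 0 0 -1;0 0 0 -0.15 0 0 -1;0 0 0 -0.4 0 0 -1;0 0 0 -0.65 0 0 -1;0 0 0 -0.8 0 0 -1;0 0 0 -0.8 0 0 -1'
python3 -c "
from h import *
goal(mach(0,109,42),[np.cos(1.36),np.sin(1.36),0])
o=observe(); w,dw=get_image('wrist'); np.savez('w12.npz',p=w,d=dw); cv2.imwrite('pics/w12.png',w[...,::-1])
m,a=bar('w12.npz',o); print('dial est',1.569-a)"
```

```text
time: 23.9
tcp_pos: [527.7, 28.8, 43.9]
orientation: [0.688, -0.161, 0.689, 0.159]
wrist_force: [-1.1, 0.4, 2.1]
grip_width: 0.182
t 23.90 tcp [527.7  28.8  43.9] F [-1.1  0.4  2.1] M [ 0.24  0.13 -0.12] grip 0.182 q [ 0.19  0.72 -0.46  1.97  0.57  0.58 -0.21]
machine x -0.8 y 109.7; jaw yaw 0.456 tool->world
 [[-0.   -0.44  0.9 ]
 [-0.    0.9   0.44]
 [-1.   -0.   -0.  ]]
turn [-0.576 -0.002  0.001] shift [ 0.012 -0.007  0.002]
time: 24.9
tcp_pos: [530.1, 29.7, 167.0]
orientation: [0.691, -0.161, 0.687, 0.158]
wrist_force: [0.3, 1.2, 0.2]
grip_width: 1.002
t 24.90 tcp [530.1  29.7 167. ] F [0.3 1.2 0.2] M [0.05 0.03 0.01] grip 1.002 q [ 0.29  0.55 -0.6   1.87  0.42  0.84 -0.07]
machine x 1.4 y 111.1; jaw yaw 0.455 tool->world
 [[ 0.01 -0.44  0.9 ]
 [-0.    0.9   0.44]
 [-1.   -0.01  0.  ]]
turn [-0.576  0.001  0.004] shift [ 0.834 -0.001 -0.019]
bar 1483 ((-0.8083620071411133, 110.1253662109375), (15.486689567565918, 68.8587875366211), 38.35149383544922) [ -1.7225612 111.76516  ]
bar ccw from MY 0.664 jaw yaw wanted 0.455
dial est 0.9052819108090981
```

View pics/w12.png

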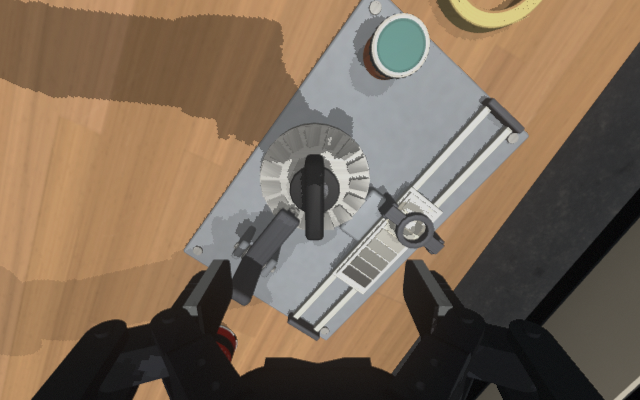

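```bash
python3 -c "
from station import *
print(job_done())"
```

```text
the job is handed in; nothing more can be done
None
```

The stepper is back to home and clicked forward two teeth, with the pawl down and the gripper open, well above the machine. I handed the job in at about 25 s of the 64 s allowed; no verdict is reported.

**Sequence:**
- I flipped the pawl over and turned the dial anticlockwise until the wrist moment jumped to about 1.6 N m, which I took as the home stop.
- The bar then lay along the machine's x axis, which I took as dial zero.
- I flipped the pawl down and turned the dial clockwise in two steps, to 0.47 rad and then 0.90 rad by wrist angle.

**Last checks:**
- **Dial:** the wrist camera puts it at 0.905 rad after release. That agrees with the wrist angle and lies inside 0.75 to 1.06.
- **Pawl:** it was level in the depth profile at home and looks level in the last picture. I did not measure its angle again after the second click.
- **Pot, tin and tape roll:** nothing touched them in any move. The pot looks in place in the last picture; the tin and tape roll are only partly in view there, and I did not measure their positions again.

**What went wrong or disagreed:**
- **Missed pushes:** the first two pushes passed over the pawl. Both cameras showed the real fingertips about 40 mm short of the reported TCP, so I corrected for that from then on.
- **Grip slip:** the gripper read about 0.09 rad past the bar's true angle when pressed against the home stop, so it had probably slipped. I used the bar's measured angle as zero instead.

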